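# Bolt the seed-sample chest

### The job

Lock the seed-sample chest. Turn the yellow slotted disc on its lid (it has a black peg to push on) until the slot lines up with the steel bolt; then push the bolt (it has a blue plate to push on) so that it slides through the slot and the keeper beyond it, fully home against its stop. Leave the glass dish, the vial, the mug and the jar standing where they are.

Things in the scene. Friction and masses are not known exactly. Their poses are not given: they have to be found in the camera images.
- chest: Low white steel chest with a green lid in two leaves, 220 mm (x) by 330 mm (y), 60 mm high, fixed to the desk. Origin: centre of its underside; z up. Its y axis is the direction in which the bolt slides home. Bolt centre line: along y at x = 0, 72 mm above the desk. Disc axis: x = 0, y = 45 mm.
- guide (a point): Middle of the bolt guide's foot on the lid: two aluminium rails 145 mm long along the chest's y, 31 mm wide over the rails, foot 44 mm wide, rail tops 80 mm above the desk; a strap across its front end next to the disc tops out 84 mm above the desk.
- keeper (a point): Middle of the top of the keeper, the aluminium bridge beyond the disc that takes the bolt's nose: 34 mm wide, 14 mm long along the bolt, top 84 mm above the desk.
- disc (a joint): Angle of the yellow slotted disc about its upright axis, rad, counter-clockwise seen from above; range -0.25 to 3.39. The 20 mm slot lies along the bolt at 0 (peg towards the chest's +x) and at pi (peg towards -x); either will do. It stays where left (friction 0.05 N m, about 2 N at the peg). Its cheeks stop the bolt's 12 mm wide round nose unless the slot is lined up.
- disc_top (a point): On the disc's axis, level with the top of its two yellow D-shaped cheeks, 83 mm above the desk. Disc 72 mm in diameter; the straight slot between the cheeks is 20 mm wide, right across. z up; its y axis runs along the slot, its x axis points from the axis to the black peg. Turns with the disc.
- peg (a point): Centre of the top end of the upright black peg on the disc, 116 mm above the desk. Peg 12 mm in diameter, standing 33 mm above the yellow cheek, 25 mm from the disc's axis, square to the slot.
- bolt (a joint): Travel of the steel bolt, m: 0 fully drawn back, 0.120 fully home against its stop. With the disc lined up it slides against about 2 N of friction and stays where it is left. At 0 its nose is 60 mm short of the disc's axis. The bolt is 12 mm square and 130 mm long.
- plate (a point): Centre of the upright blue push plate at the rear end of the bolt: 34 mm wide across the bolt, 8 mm thick along it, 34 mm high, its top edge 118 mm and its lower edge 84 mm above the desk. Moves with the bolt; its y axis is the direction home.
- dish: Closed round glass dish, 58 mm across, 16 mm high, loose on the chest's lid beside the bolt. Origin: centre of its underside.
- vial: Small amber glass jar with a white cap, 36 mm across, 50 mm high, loose on the chest's lid beside the bolt. Origin: centre of its underside.
- mug: Blue mug, 76 mm across, 85 mm high, on the desk beyond the chest. Origin: centre of its underside.
- jar: Amber jar with a green cap, 68 mm across, 90 mm high, on the desk beyond the chest. Origin: centre of its underside.

How it is judged:
By the outcome, as a careful person would: the job done as asked, in the order asked, and still so for the second after the job is handed in, with the robot touching nothing.
It also fails if it takes over 51 s, if anything falls off the work surface, if the arm or the gripper's body presses on something with over 40 N, if the wrist force passes 120 N, or if a joint passes its speed limit or range.

### The arm

A 7-joint arm with a two-finger parallel gripper is mounted at the origin on the work surface. World frame = base frame: x ahead of the robot, y to its left, z up, the work surface at z = 0. Lengths are in m, angles in rad, forces in N, time in s.
With the tool pointing down it reaches from about 0.425 to 0.925 m from the base axis. Payload 6.8 kg.
Tool frame: the origin (TCP) lies between the finger pads; the fingertips stand 14 mm ahead of it and the grasp point (between the pads) lies 5 mm behind it; z points along the fingers, y is the line along which they close (so a half turn about z gives the same grasp; the last joint's range is limited). The gripper opens to 85 mm and grips with 20 to 120 N. Pads are 22 mm wide; open, the fingers measure 114 mm over their backs; the gripper's body (76 mm by 85 mm) begins 54 mm behind the grasp point. The pads swing forward as they close: fully open they stand 13 mm farther back than shut.
Start: joints at [1.191, 0.477, 0.022, 1.555, -0.011, 1.109, -0.083], TCP at [0.181, -0.65, 0.245] pointing down, gripper open.
Joint ranges: [-2.96, 2.96], [-0.34, 2.1], [-1.41, 1.46], [0.24, 2.44], [-1.37, 4.51], [0.17, 1.92], [-2.96, 2.96]. Speed limits (rad/s): [2.39, 2.39, 3.14, 3.14, 3.14, 3.14, 3.14].

### API

Orientations are given as a rotation vector (axis times angle).
In Python, from bench import r, eyes, ticket gives the robot as it stands. The module is installed in compiled form; this text tells all that it offers.
- The arm moves only by the tool arm_command, never from a script. Its argument "plan" is text: rows parted by semicolons, each of 4 numbers parted by spaces: the shift along the tool's x, y, z in m, then the turn about the tool's z in degrees. In form: tx ty tz yaw; .... A call has 1 to 20 rows; each row shifts and turns the commanded pose from where the row before left it, along the tool's axes as they then stand; what a row does not reach is not made up. A row lasts 1/8 s, in which the tool goes at most 62.5 mm and 10.7 degrees, less where a joint would pass 70% of its speed; a pose out of reach is approached as far as the arm can. A call is refused whole if a number of a shift passes 0.0625 or a number of a turn 10.7, either way. A call with a gripper value outside its range is refused whole. "hand" is the closure, from -1 (fully open) to 1 (shut), set as the call begins (left out, the last holds). The fingers move at their own pace and stop on an object; "grip_force" is the grip in N (left out, the last holds). Time passes only in rows, so rows that do not move let the fingers close. It gives the time, the measured TCP pose, the force, the opening and the grip force at its end, in the units of the state.
- r.get_obs(): the state, without advancing time (a new reading comes with each control period).
- eyes.grab_frame(name): name is "scene" or "top" or "wrist"; returns (picture, depth): 400x640x3 uint8, red, green, blue; 400x640 float32, m along the optical axis (not along the pixel's ray), 0 where there is no reading.
- eyes.calibration(name): a dict with "fov_y" (degrees; the focal length in pixels is half the picture's height over the tangent of half this angle, whatever the lens; pixels are square), "cx", "cy" (the principal point, pixels), "origin" and "attitude" of the camera in the world; the wrist camera has in their place "tool_from_camera" (4x4, takes a point from camera to tool coordinates, whose origin is the TCP and whose axes are the flange's). Camera axes: x right, y up, looking along -z (the intrinsics and any distortion apply to the point x, -y, -z); pixel columns grow to the right and rows downward; lengths in m; the calibration is good to about 2 mm. A picture is of the moment at which its call begins: read the wrist's pose just before it. calibration takes no time and is no camera call.
- ticket.hand_in(): hands the job in; it is judged then, once.
The state is a dict: "clock": time; "joints": joint angles; "qvel": joint speeds; "tau": joint torques, N m; "tcp_pos": TCP position; "orientation": TCP orientation; "contact_force": force on the tool from outside, world axes, zero at the start; "moment": the same for the moment, N m; "grip_width": finger opening in m; "gripper_force": force on a finger pad.
Only numpy, scipy, OpenCV 4.12 (cv2) and the standard library are available. Lean on these libraries where they do the work, as an engineer would, in place of code of your own. Each camera call takes 0.05 s, during which the arm holds its last target. There are 200 camera calls.

## Working session

There is one attempt and no reset: what is moved stays moved. The work goes in short steps, Python scripts to look and compute and a tool call to move; the robot and the scene stay as the last step left them, time stands still between calls to the robot, and variables do not carry over. Pictures are saved under pics/ and viewed, at most 10 in all, crops included, and the job is handed in when it is done.

Besides the shell and the picture viewer there is one more tool, called by a JSON object that holds its "method" and its "body", one argument or row to a line. arm_command: Moves the arm, as the interface text tells. Its arguments: {"type":"object","properties":{"plan":{"type":"string"},"hand":{"type":"number"},"grip_force":{"type":"number"}},"required":["plan"]}

```bash
mkdir -p pics
python3 - <<'E'
from bench import r,eyes
import cv2,numpy as np
print(r.get_obs())
for n in("scene","top"):
    c=eyes.calibration(n);print(n,c)
    p,d=eyes.grab_frame(n);cv2.imwrite(f"pics/{n}0.png",p[...,::-1]);np.savez(f"{n}0.npz",p=p,d=d)
print(eyes.calibration("wrist"))
E
```

```text
{'clock': 0.0, 'joints': array([ 1.19090345,  0.47777633,  0.02235127,  1.55644974, -0.01149931,
        1.1093105 , -0.08312061]), 'qvel': array([0.00079863, 0.00200364, 0.00012233, 0.00130336, 0.00032919,
       0.00124995, 0.00294885]), 'tau': array([ 6.37254789e-05, -5.96442676e+01,  1.60787601e+00, -2.81192869e+01,
        1.24252687e-02,  9.32182797e-03,  1.18242457e-05]), 'tcp_pos': array([ 0.18103746, -0.64967947,  0.24434259]), 'orientation': array([-3.11087181e+00, -4.25364083e-01,  6.03226332e-04]), 'contact_force': array([ 0.67559751, -0.18209131,  0.46775941]), 'moment': array([0.01185114, 0.01485043, 0.01642783]), 'gripper_force': 0.0, 'grip_width': 0.08560556946956614}
scene {'fov_y': 48.6021881874926, 'cx': 320.65295027346264, 'cy': 203.84497713316512, 'origin': array([1.13484291, 0.00768021, 0.68821665]), 'attitude': array([0.59143623, 0.55306519, 1.46995771])}
top {'fov_y': 52.34720224856548, 'cx': 318.907581419976, 'cy': 199.17950734097388, 'origin': array([0.47833392, 0.03215634, 0.8011655 ]), 'attitude': array([ 0.1023913 , -0.15904488, -1.55750205])}
{'fov_y': 64.52153162229126, 'cx': 317.685354834492, 'cy': 197.45345910445076, 'tool_from_camera': array([[ 1.27961689e-03,  9.55946965e-01,  2.93536647e-01,
         7.45357598e-02],
       [ 9.99999068e-01, -1.08368567e-03, -8.30116685e-04,
         7.15364014e-04],
       [-4.75446067e-04,  2.93537436e-01, -9.55947461e-01,
        -1.28386500e-01],
       [ 0.00000000e+00,  0.00000000e+00,  0.00000000e+00,
         1.00000000e+00]])}
```

View pics/scene0.png

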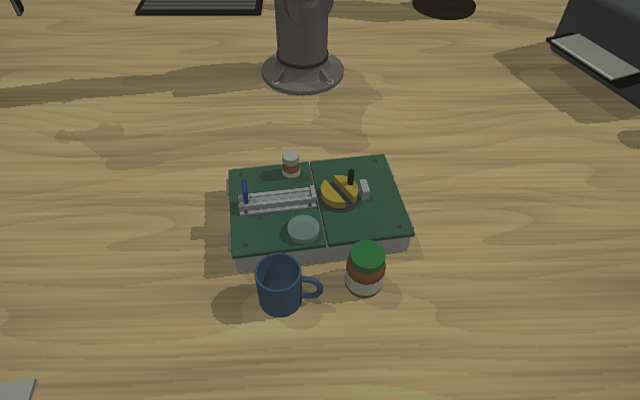

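View pics/top0.png

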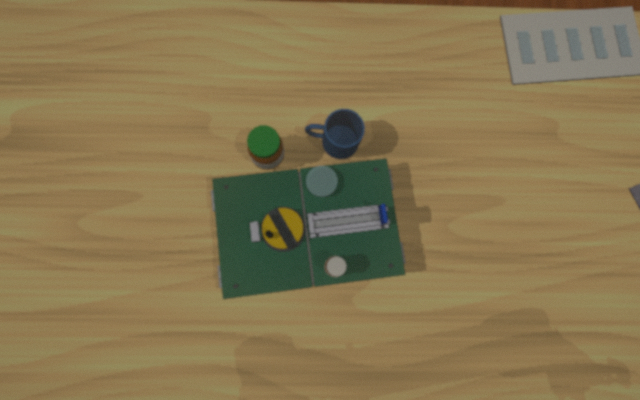

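The scene view shows the bolt's plate at (245,190), the disc at (340,190) with its peg at (351,176), and the keeper at (365,188). In the top view the plate is at (384,214), the disc at (284,229) with its peg at (270,234), and the keeper at (255,231). The vial is at (336,266) and the dish at (322,181).

```bash
cat > h.py <<'E'
import numpy as np,cv2
from bench import r,eyes
from scipy.spatial.transform import Rotation as R
def world(n,d,obs=None):
    c=eyes.calibration(n);f=200/np.tan(np.radians(c["fov_y"]/2))
    v,u=np.mgrid[:400,:640]
    P=np.stack([(u-c["cx"])/f*d,-(v-c["cy"])/f*d,-d],-1)
    if n=="wrist":
        T=c["tool_from_camera"];P=P@T[:3,:3].T+T[:3,3]
        return P@R.from_rotvec(obs["orientation"]).as_matrix().T+obs["tcp_pos"]
    return P@R.from_rotvec(c["attitude"]).as_matrix().T+c["origin"]
def masks(p):
    h=cv2.cvtColor(p,cv2.COLOR_RGB2HSV).astype(int);H,S,V=h[...,0],h[...,1],h[...,2]
    return dict(yellow=(H>18)&(H<32)&(S>190)&(V>70),blue=(H>108)&(H<125)&(S>150),dark=(V<45),green=(H>60)&(H<90)&(S>80),H=h)
E
python3 - <<'E'
from h import *
for n,box in(("top",(150,300,210,410)),("scene",(145,260,220,420))):
    z=np.load(n+"0.npz");W=world(n,z["d"]);m=masks(z["p"])
    a,b,c,d=box;bx=np.zeros((400,640),bool);bx[a:b,c:d]=1
    ok=bx&(z["d"]>0)
    for k,lo,hi in(("yellow",.07,.10),("blue",.08,.13),("dark",.09,.13),("green",.05,.07)):
        q=W[ok&m[k]&(W[...,2]>lo)&(W[...,2]<hi)]
        if len(q):print(n,k,len(q),q.mean(0).round(4),q.min(0).round(4),q.max(0).round(4))
    q=W[ok&m["green"]&(W[...,2]>.05)&(W[...,2]<.07)]
    print(cv2.minAreaRect((q[:,:2]*1000).astype(np.float32)))
    print([m["H"][v,u] for v,u in ((229,284),(214,384),(234,270))] if n=="top" else [m["H"][v,u] for v,u in ((190,330),(190,245),(176,351))])
    # high things
    q=W[ok&(W[...,2]>.1)]; print("high",len(q))
    ok2=ok&(W[...,2]>.092)&(W[...,2]<.14)
    nc,l,s,ce=cv2.connectedComponentsWithStats(ok2.astype(np.uint8))
    for i in range(1,nc):
        if s[i,4]>4: q=W[l==i];print(ce[i].round(),s[i,4],q.mean(0).round(4),q.max(0).round(4),q.min(0).round(4),z["p"][l==i].mean(0).round())
E
```

```text
top yellow 674 [0.5485 0.0691 0.0824] [0.5137 0.0378 0.0766] [0.5826 0.1051 0.092 ]
top blue 84 [ 0.5704 -0.1022  0.1164] [ 0.5556 -0.1076  0.1069] [ 0.5848 -0.0977  0.1198]
top dark 18 [0.5338 0.0913 0.1154] [0.5302 0.0878 0.1123] [0.5372 0.0946 0.1173]
top green 13895 [0.5478 0.036  0.0594] [ 0.4297 -0.1459  0.0549] [0.6804 0.1974 0.0643]
((554.1235961914062, 26.153411865234375), (213.73590087890625, 324.58880615234375), 7.7458038330078125)
[array([60,  6, 46]), array([111, 185, 120]), array([34, 62, 33])]
high 476
[382. 214.] 142 [ 0.57   -0.1017  0.1117] [ 0.5866 -0.0975  0.1198] [ 0.5542 -0.1088  0.0922] [41. 55. 97.]
[268. 234.] 47 [0.5339 0.0925 0.1134] [0.5403 0.0979 0.1173] [0.5285 0.0874 0.0923] [57. 51. 23.]
[336. 266.] 313 [ 0.4809 -0.0212  0.109 ] [ 0.4964 -0.0051  0.1128] [ 0.4647 -0.0373  0.0948] [133. 130. 120.]
scene blue 46 [ 0.5768 -0.1045  0.114 ] [ 0.5599 -0.1094  0.089 ] [ 0.589  -0.1004  0.1212]
scene dark 69 [0.539  0.0902 0.1058] [0.5332 0.085  0.091 ] [0.543  0.0956 0.1181]
scene green 7142 [0.5927 0.0304 0.0598] [ 0.4282 -0.1488  0.0504] [0.6848 0.2009 0.064 ]
((556.33642578125, 24.913162231445312), (218.64178466796875, 327.6422424316406), 7.824643611907959)
[array([ 24, 157, 138]), array([112, 167, 127]), array([26, 54, 33])]
high 350
[290. 157.] 245 [ 0.4866 -0.0243  0.1066] [ 0.4995 -0.0087  0.1127] [ 0.4641 -0.0405  0.092 ] [122. 122. 112.]
[350. 175.] 76 [0.5384 0.0899 0.1065] [0.543  0.0956 0.1181] [0.53   0.0843 0.0922] [37. 36. 29.]
[244. 190.] 108 [ 0.5789 -0.1048  0.111 ] [ 0.5897 -0.1004  0.1212] [ 0.5557 -0.1118  0.0922] [42. 57. 97.]
```

{"method": "arm_command", "body": {
  "plan": "0.017 -0.018 0 0; 0.032 -0.0365 0 0; 0.032 -0.0365 0 0; 0.032 -0.0365 0 0; 0.032 -0.0365 0 0; 0.032 -0.0365 0 0; 0.032 -0.0365 0 0; 0.032 -0.0365 0 0; 0.032 -0.0365 0 0; 0.032 -0.0365 0 0; 0.032 -0.0365 0 0; 0.032 -0.0365 0 0; 0.032 -0.0365 0 0; 0.032 -0.0365 0 0; 0.032 -0.0365 0 0; 0.032 -0.0365 0 0; 0.032 -0.0365 0 0; 0.01 -0.017 0 0; 0 0 0 7.7; 0 0 0 0",
  "hand": -0.3
}}

```text
clock: 2.6
tcp_pos: [0.534, 0.0908, 0.2449]
orientation: [3.134, 0.218, -0.001]
contact_force: [-0.4, -0.2, 0.6]
grip_width: 0.0559
gripper_force: 0.0
```

```bash
cat > look.py <<'E'
from h import *
import sys
o=r.get_obs();p,d=eyes.grab_frame("wrist");cv2.imwrite(f"pics/{sys.argv[1]}.png",p[...,::-1])
W=world("wrist",d,o);M=R.from_rotvec(o["orientation"]).as_matrix()
print(o["clock"],o["tcp_pos"],"tool x ang",np.degrees(np.arctan2(M[1,0],M[0,0])),o["grip_width"])
m=masks(p);ok=(d>0)&(W[...,2]>.06)
q=W[ok&m["yellow"]&(W[...,2]>.075)&(W[...,2]<.09)]
if len(q):print("yellow rect",len(q),cv2.minEnclosingCircle((q[:,:2]*1000).astype(np.float32)))
for nm,mm in(("blue",m["blue"]),("high",ok)):
    nc,l,s,ce=cv2.connectedComponentsWithStats((mm&(W[...,2]>.1)&(W[...,2]<.125)).astype(np.uint8))
    for i in range(1,nc):
        if s[i,4]>60:
            q=W[l==i];print(nm,ce[i].round(),s[i,4],((q.max(0)+q.min(0))/2).round(4),(q.max(0)-q.min(0)).round(4),p[l==i].mean(0).round(),"in tool",((q.max(0)+q.min(0))/2-o["tcp_pos"])@M)
E
python3 look.py w1
```

```text
2.6 [0.5339845  0.09083594 0.24488036] tool x ang 7.961097390569006 0.055856597383134816
blue [553. 177.] 444 [ 0.571  -0.1049  0.1103] [0.032  0.011  0.0202] [ 51.  85. 153.] in tool [0.00969024 0.19895546 0.13464959]
high [549. 180.] 897 [ 0.5705 -0.1054  0.1102] [0.0334 0.012  0.0203] [ 49.  75. 130.] in tool [0.0090552  0.19939604 0.13472082]
high [317. 191.] 201 [0.5337 0.0907 0.1088] [0.0117 0.0115 0.0174] [58. 61. 48.] in tool [-1.58933617e-04  6.03627017e-05  1.36051229e-01]
high [430. 260.] 1031 [ 0.4802 -0.0239  0.106 ] [0.0332 0.0323 0.012 ] [202. 204. 195.] in tool [-0.0690608   0.10617842  0.1389656 ]
```

View pics/w1.png

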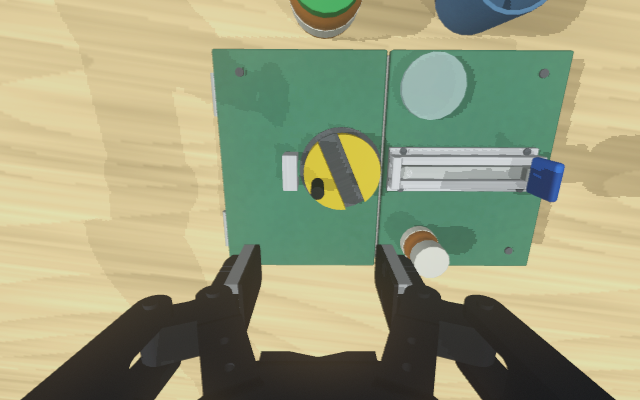

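The wrist view shows the peg at (317,190) right under the TCP, the disc at (342,170) and the plate at (545,180). The slot runs from (325,140) to (355,205).

Run:
```python
from h import *
o=r.get_obs();p,d=eyes.grab_frame("wrist");W=world("wrist",d,o);M=R.from_rotvec(o["orientation"]).as_matrix()
h=cv2.cvtColor(p,cv2.COLOR_RGB2HSV).astype(int);box=np.zeros((400,640),bool);box[120:215,295:385]=1
y=box&(h[...,0]>20)&(h[...,0]<35)&(h[...,1]>150)&(h[...,2]>120)
T=(W-o["tcp_pos"])@M
q=T[y];print(len(q),"disc in tool mm",cv2.minEnclosingCircle((q[:,:2]*1000).astype(np.float32)))
g=(h[...,0]>60)&(h[...,0]<90)&(h[...,1]>80)&(W[...,2]>.055)&(W[...,2]<.065)
print("lid",cv2.minAreaRect((T[g][:,:2]*1000).astype(np.float32)))
k=(h[...,1]<40)&(h[...,2]>150)&box*0
```

```text
2751 disc in tool mm ((24.991134643554688, 16.060914993286133), 51.94362258911133)
lid ((9.615325927734375, 68.4828872680664), (218.33106994628906, 327.9720153808594), 0.20265766978263855)
```

{"method": "arm_command", "body": {
  "plan": "0 0 0.03 0; 0 0 0.05 0; 0 0 0.04 0; 0 0 0.018 0; 0 0 0 0"
}}

```text
clock: 3.32
tcp_pos: [0.5338, 0.0904, 0.1068]
orientation: [3.134, 0.216, -0.003]
contact_force: [-0.4, 0.8, 0.8]
grip_width: 0.0555
gripper_force: 0.0
```

{"method": "arm_command", "body": {
  "plan": "0 0 0 0; 0 0 0 0; 0 0 0 0; 0 0 0 0; 0 0 0 0",
  "hand": 1,
  "grip_force": 20
}}

```text
clock: 3.95
tcp_pos: [0.535, 0.0915, 0.1086]
orientation: [-3.134, -0.216, -0.003]
contact_force: [-2.6, 0.6, 6.5]
grip_width: 0.0112
gripper_force: 20.5
```

{"method": "arm_command", "body": {
  "plan": "0 0 -0.002 0; -0.0038 0.002 0 0; -0.0035 0.0026 0 0; -0.003 0.0032 0 0; -0.0024 0.0037 0 0; -0.0017 0.004 0 0; -0.0009 0.0038 0 0; -0.0003 0.0039 0 0; 0 0 0 0; 0 0 0 0"
}}

```text
clock: 5.2
tcp_pos: [0.5183, 0.0677, 0.1087]
orientation: [-3.133, -0.22, 0.01]
contact_force: [-9.2, 6.6, 2.8]
grip_width: 0.0108
gripper_force: 21.3
```

Run:
```python
from h import *
p,d=eyes.grab_frame("wrist");cv2.imwrite("pics/w2.png",p[...,::-1])
p,d=eyes.grab_frame("scene");cv2.imwrite("pics/s2.png",cv2.resize(p[130:280,200:440,::-1],None,fx=3,fy=3))
```

```text
(no output)
```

View pics/s2.png

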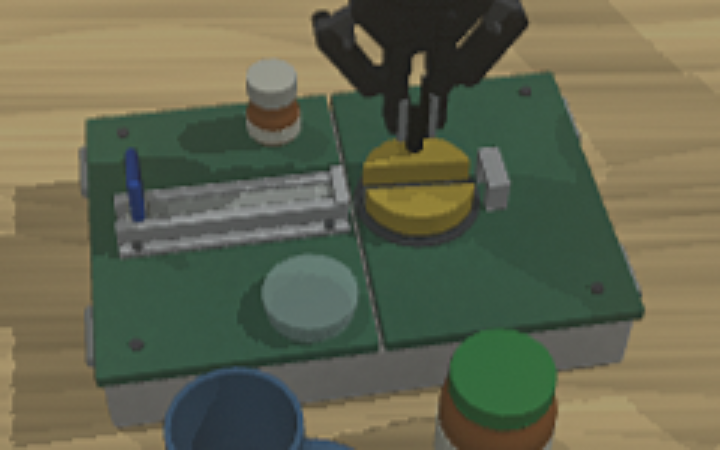

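The slot is a few degrees short of the guide's line: slope −0.05 in the picture against about −0.11 for the rails. I'll nudge it on, then release and measure.

{"method": "arm_command", "body": {
  "plan": "0.001 0.0025 0 0; 0 0 0 0; 0 0 0 0"
}}

```text
clock: 5.68
tcp_pos: [0.5197, 0.0642, 0.1087]
orientation: [-3.134, -0.218, 0.011]
contact_force: [-8.7, 2.6, 3.0]
grip_width: 0.011
gripper_force: 21.3
```

{"method": "arm_command", "body": {
  "plan": "0 0 0 0; 0 0 0 0; 0 0 0 0; 0 0 0 0; 0 0 -0.05 0; 0 0 -0.05 0; 0 0 -0.035 0; 0 0 0 0; 0 0 0 0",
  "hand": -0.3
}}

```text
clock: 6.8
tcp_pos: [0.5229, 0.063, 0.2436]
orientation: [3.134, 0.215, -0.001]
contact_force: [0.6, -0.1, -0.4]
grip_width: 0.0553
gripper_force: 0.0
```

```bash
python3 look.py w3
python3 - <<'E'
import cv2
p=cv2.imread("pics/w3.png");cv2.imwrite("pics/w3c.png",cv2.resize(p[30:290,200:600],None,fx=2,fy=2))
E
```

```text
6.8 [0.52287883 0.06300769 0.24364623] tool x ang 7.860680801997831 0.055311637891025264
blue [524. 161.] 669 [ 0.5708 -0.1048  0.11  ] [0.0323 0.0119 0.0199] [ 55.  90. 160.] in tool [0.02466702 0.17272659 0.13370042]
high [523. 163.] 876 [ 0.5703 -0.1048  0.11  ] [0.0339 0.0121 0.0199] [ 56.  89. 155.] in tool [0.02409897 0.172723   0.13370093]
high [316. 191.] 203 [0.5221 0.0638 0.1088] [0.0117 0.0115 0.0165] [57. 60. 48.] in tool [-0.00051415 -0.00092854  0.13484274]
high [406. 243.] 824 [ 0.4819 -0.0242  0.1059] [0.0304 0.0325 0.0115] [201. 204. 194.] in tool [-0.05236991  0.08072215  0.13778542]
```

View pics/w3c.png

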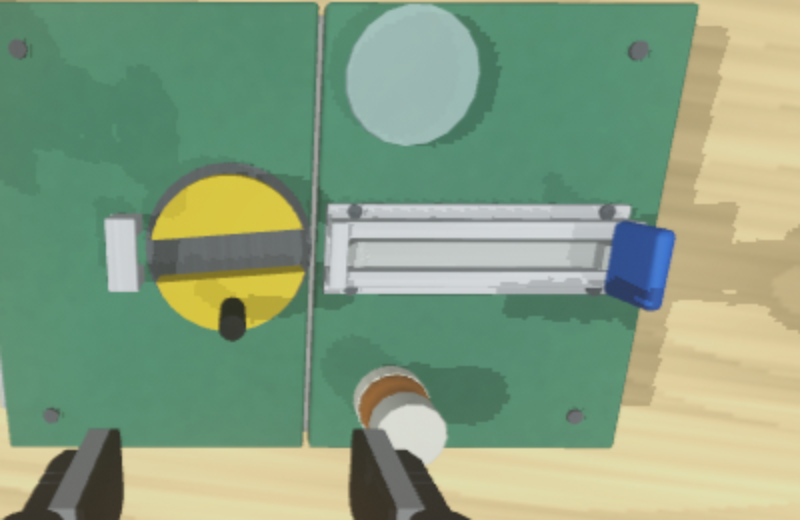

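The slot now leans about 3–4° past the line (left end (150,256), right end (305,247), guide level). It should still pass, but I'll regrip and correct it by about 1.7 mm at the peg.

{"method": "arm_command", "body": {
  "plan": "-0.0005 -0.001 0.03 0; 0 0 0.05 0; 0 0 0.04 0; 0 0 0.014 0; 0 0 0 0"
}}

```text
clock: 7.48
tcp_pos: [0.5221, 0.0642, 0.1095]
orientation: [-3.134, -0.216, 0.004]
contact_force: [0.6, 0.7, 0.6]
grip_width: 0.0557
gripper_force: 0.0
```

{"method": "arm_command", "body": {
  "plan": "0 0 0 0; 0 0 0 0; 0 0 0 0; 0 0 0 0; 0 0 0 0; 0 -0.0018 0 0; 0 0 0 0; 0 0 0 0",
  "hand": 1
}}

```text
clock: 8.48
tcp_pos: [0.5234, 0.0651, 0.1115]
orientation: [3.133, 0.214, 0.003]
contact_force: [-1.2, -2.5, 7.3]
grip_width: 0.0106
gripper_force: 20.2
```

{"method": "arm_command", "body": {
  "plan": "0 0 0 0; 0 0 0 0; 0 0 0 0; 0 0 -0.02 0; 0 0 -0.04 0; 0 0 -0.02 0",
  "hand": -0.3
}}

```text
clock: 9.22
tcp_pos: [0.5231, 0.0664, 0.1921]
orientation: [-3.134, -0.216, -0.003]
contact_force: [0.6, 0.8, -0.5]
grip_width: 0.0557
gripper_force: 0.0
```

{"method": "arm_command", "body": {
  "plan": "0.003 0.026 0 0; 0.005 0.044 0 0; 0.005 0.044 0 0; 0.005 0.044 0 0; 0.004 0.036 0 0; 0.0025 0.02 0 0; 0 0 0 0; 0 0 0.03 0; 0 0 0.035 0; 0 0 0.019 0; 0 0 0 0; 0 0 0 0",
  "hand": 1
}}

```text
clock: 10.72
tcp_pos: [0.5769, -0.1421, 0.1075]
orientation: [3.134, 0.217, 0.003]
contact_force: [-0.1, -0.7, 0.3]
grip_width: -0.0002
gripper_force: 0.0
```

Run:
```python
from h import *
print(r.get_obs()["tcp_pos"])
p,d=eyes.grab_frame("wrist");cv2.imwrite("pics/w4.png",p[...,::-1])
p2,d=eyes.grab_frame("scene")
a=cv2.resize(p[...,::-1],(560,350));b=cv2.resize(p2[130:280,190:430,::-1],(400,250))
c=np.zeros((600,560,3),np.uint8);c[:350]=a;c[350:,:400]=b;cv2.imwrite("pics/c4.png",c)
```

```text
[ 0.57694508 -0.14210994  0.107462  ]
```

View pics/c4.png

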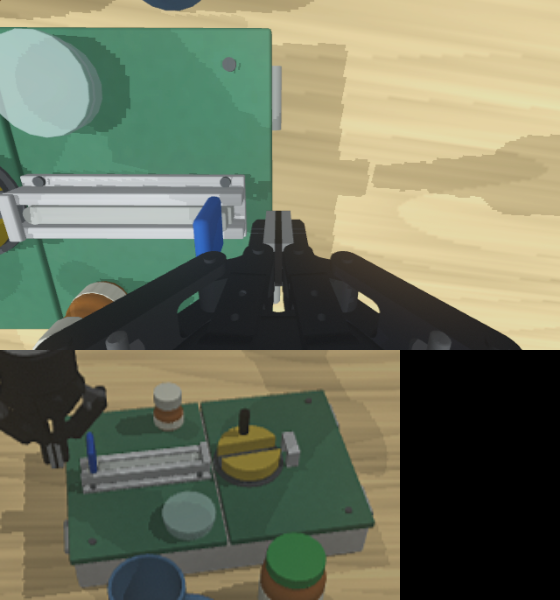

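The upper view shows the shut fingers at (278,220) behind the plate at (208,225). In the lower view the slot is in line with the bolt and keeper.

{"method": "arm_command", "body": {
  "plan": "-0.001 -0.01 0 0; 0 -0.006 0 0; 0 -0.006 0 0; 0 -0.008 0 0; 0 -0.008 0 0; 0 -0.008 0 0; 0 -0.008 0 0; 0 -0.008 0 0; 0 0 0 0"
}}

```text
clock: 11.95
tcp_pos: [0.5662, -0.0799, 0.1062]
orientation: [-3.133, -0.218, 0.001]
contact_force: [-0.5, 0.1, -1.2]
grip_width: 0.0
gripper_force: 0.0
```

{"method": "arm_command", "body": {
  "plan": "0 -0.008 0 0; 0 -0.008 0 0; 0 -0.008 0 0; 0 -0.008 0 0; 0 -0.008 0 0; 0 -0.008 0 0; 0 -0.008 0 0"
}}

```text
clock: 12.82
tcp_pos: [0.5586, -0.0254, 0.1062]
orientation: [3.134, 0.216, -0.001]
contact_force: [-0.3, -3.0, -1.1]
grip_width: -0.0001
gripper_force: 1.1
```

Run:
```python
from h import *
print(r.get_obs()["tcp_pos"],r.get_obs()["contact_force"])
p,d=eyes.grab_frame("wrist");q,e=eyes.grab_frame("scene")
c=np.zeros((600,560,3),np.uint8);c[:350]=cv2.resize(p[...,::-1],(560,350));c[350:,:400]=cv2.resize(q[130:280,190:430,::-1],(400,250));cv2.imwrite("pics/c5.png",c)
```

```text
[ 0.55863653 -0.02537524  0.10619939] [-0.26220187 -3.04050546 -1.13846267]
```

View pics/c5.png

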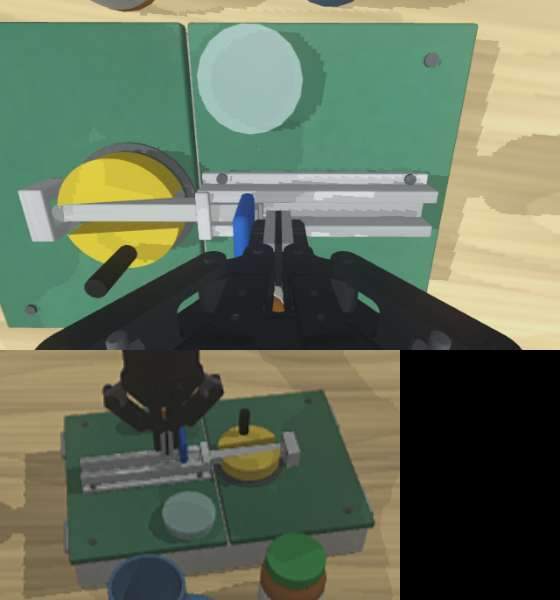

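The bolt is through the slot, with its nose at the keeper (60,212). I'll push on to the stop.

{"method": "arm_command", "body": {
  "plan": "0 -0.006 0 0; 0 -0.006 0 0; 0 -0.005 0 0; 0 -0.004 0 0; 0 -0.003 0 0"
}}

```text
clock: 13.55
tcp_pos: [0.5566, -0.0088, 0.1066]
orientation: [3.127, 0.208, 0.001]
contact_force: [4.4, -21.9, 0.2]
grip_width: 0.0001
gripper_force: 11.2
```

{"method": "arm_command", "body": {
  "plan": "0 -0.002 0 0; 0 -0.002 0 0; 0 0 0 0"
}}

```text
clock: 13.92
tcp_pos: [0.5565, -0.0087, 0.1066]
orientation: [3.124, 0.202, 0.002]
contact_force: [5.5, -25.4, 0.6]
grip_width: 0.0001
gripper_force: 13.2
```

{"method": "arm_command", "body": {
  "plan": "0 0.006 0 0; 0 0.03 0 0; 0 0.03 -0.03 0; 0 0.04 -0.05 0; 0 0 -0.06 0; 0 0 0 0; 0 0 0 0"
}}

```text
clock: 14.8
tcp_pos: [0.5692, -0.1013, 0.2449]
orientation: [-3.134, -0.217, 0.0]
contact_force: [0.7, -0.9, -0.7]
grip_width: 0.0002
gripper_force: 0.0
```

```bash
python3 look.py w6
python3 - <<'E'
from h import *
q,e=eyes.grab_frame("top");W=world("top",e);m=masks(q);b=m["blue"].copy();b[:150]=0;b[300:]=0
s=W[b&(W[...,2]>.08)&(W[...,2]<.13)];print("top blue",len(s),s.mean(0),s.min(0),s.max(0))
p=cv2.imread("pics/w6.png");c=np.zeros((600,560,3),np.uint8);c[:350]=cv2.resize(p,(560,350));c[350:,:400]=cv2.resize(q[150:300,200:440,::-1],(400,250));cv2.imwrite("pics/c6.png",c)
E
```

```text
14.8 [ 0.56917977 -0.10134831  0.24485824] tool x ang 7.9240771657120534 0.00021837707965626866
blue [192. 188.] 460 [0.5552 0.0069 0.1095] [0.0331 0.0112 0.019 ] [ 45.  76. 134.] in tool [ 0.00112667 -0.10910871  0.13537812]
high [190. 189.] 623 [0.555  0.0072 0.1097] [0.0336 0.0117 0.0194] [ 50.  86. 149.] in tool [ 0.0008911  -0.10943186  0.13515425]
high [126. 216.] 284 [0.5219 0.0631 0.1087] [0.0125 0.0123 0.0173] [47. 50. 42.] in tool [-0.02418313 -0.16933385  0.13617901]
high [224. 268.] 1018 [ 0.4801 -0.0246  0.1058] [0.0333 0.0332 0.0114] [195. 198. 188.] in tool [-0.0776892  -0.08820051  0.139077  ]
top blue 55 [0.55525479 0.01013764 0.11782895] [0.540782   0.00729051 0.11502314] [0.56983164 0.01420085 0.12062021]
```

View pics/c6.png

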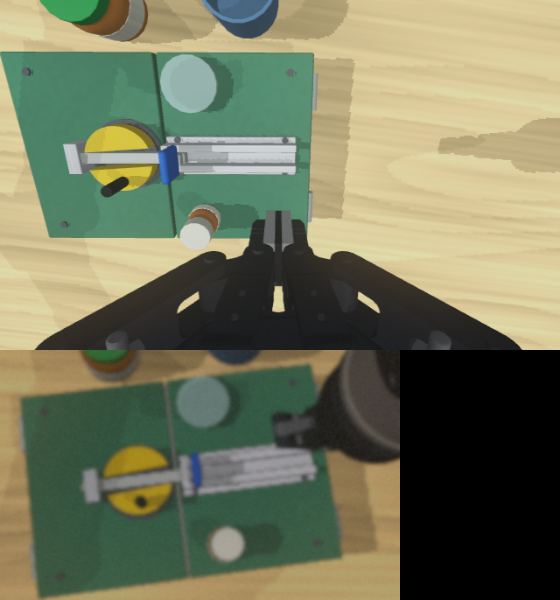

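Run:
```python
from h import *
o=r.get_obs();p,d=eyes.grab_frame("wrist");W=world("wrist",d,o)
a=np.radians(7.9);X=np.array([np.cos(a),np.sin(a)]);Y=np.array([-np.sin(a),np.cos(a)])
L=W[...,:2]-[.553,.0243];cx=L@X*1000;cy=L@Y*1000;z=W[...,2]*1000
np.set_printoptions(linewidth=200,suppress=True)
print("bolt line profile (y: zmax) along |x|<3")
for y in range(-110,125,3):
    m=(abs(cx)<4)&(abs(cy-y)<1.5)&(z<125)
    if m.any():print(y,round(float(np.median(z[m])),1),round(float(z[m].max()),1),p[m].mean(0).round(),end=" | ")
np.save("w.npy",np.dstack([cx,cy,z]))
c=np.hstack([cv2.resize(p[130:240,60:240,::-1],None,fx=4.4,fy=4.4,interpolation=cv2.INTER_CUBIC)]);cv2.imwrite("pics/c7.png",c);print(c.shape)
```

```text
bolt line profile (y: zmax) along |x|<3
-110 65.5 67.0 [198. 202. 205.] | -107 65.3 66.4 [199. 204. 206.] | -104 65.8 67.1 [198. 203. 205.] | -101 65.6 66.8 [198. 202. 205.] | -98 65.8 67.5 [199. 204. 206.] | -95 66.0 68.0 [198. 203. 205.] | -92 65.8 66.9 [201. 205. 208.] | -89 65.6 67.0 [202. 207. 209.] | -86 65.8 67.3 [201. 205. 208.] | -83 65.7 66.7 [202. 206. 209.] | -80 65.8 66.9 [202. 206. 209.] | -77 65.7 67.5 [201. 205. 208.] | -74 65.8 67.0 [202. 206. 209.] | -71 66.1 67.0 [188. 192. 195.] | -68 65.7 66.6 [169. 173. 175.] | -65 65.5 67.5 [168. 172. 174.] | -62 66.0 67.1 [166. 171. 173.] | -59 65.7 68.1 [164. 169. 171.] | -56 65.9 67.4 [166. 171. 173.] | -53 65.2 67.2 [165. 169. 172.] | -50 65.5 66.6 [166. 170. 172.] | -47 65.9 67.0 [165. 170. 172.] | -44 65.5 66.3 [163. 168. 170.] | -41 65.7 66.9 [165. 169. 171.] | -38 65.8 67.3 [164. 169. 171.] | -35 65.8 66.8 [162. 167. 169.] | -32 65.9 66.4 [163. 167. 169.] | -29 65.7 67.1 [162. 167. 169.] | -26 68.2 78.6 [133. 138. 138.] | -23 81.3 87.4 [125. 130. 128.] | -20 105.8 120.0 [ 49.  76. 125.] | -17 118.1 119.2 [ 60. 114. 200.
[... 473 characters left out ...]
97. 195.] | 46 78.0 79.4 [191. 198. 195.] | 49 78.4 79.8 [191. 198. 195.] | 52 78.3 79.3 [192. 198. 195.] | 55 78.3 79.7 [192. 198. 195.] | 58 78.2 79.5 [192. 198. 195.] | 61 78.1 79.3 [191. 198. 195.] | 64 78.2 79.4 [190. 196. 193.] | 67 78.1 79.5 [183. 190. 187.] | 70 78.2 79.1 [179. 185. 182.] | 73 78.1 79.2 [179. 185. 182.] | 76 78.0 79.4 [179. 185. 182.] | 79 78.1 79.8 [179. 185. 182.] | 82 78.2 79.4 [153. 158. 156.] | 85 78.4 83.1 [134. 139. 137.] | 88 82.6 85.4 [148. 152. 152.] | 91 83.8 85.1 [192. 197. 199.] | 94 83.7 85.0 [195. 199. 201.] | 97 83.5 84.8 [193. 197. 196.] | 100 83.3 84.8 [176. 184. 183.] | 121 59.8 60.5 [ 81. 132. 107.] | 124 59.6 61.4 [ 76. 130. 102.] | (484, 792, 3)
```

View pics/c7.png

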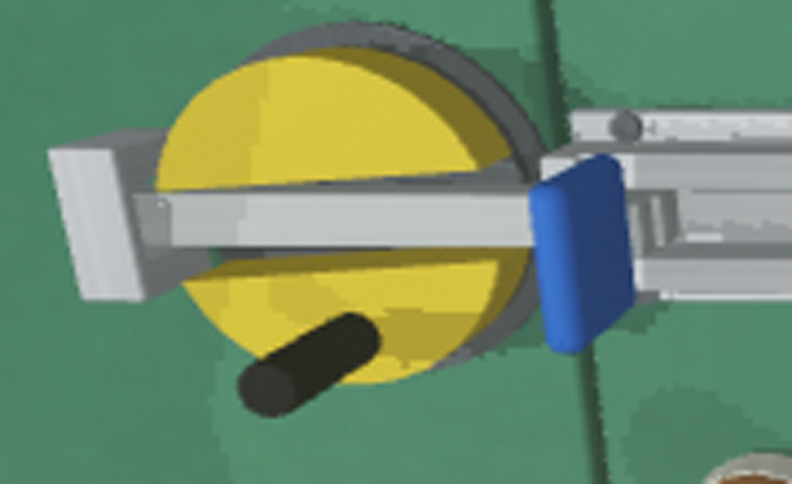

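The bolt's nose has entered the keeper: its rear end is at y ≈ −26.5 mm and home is −25. I'll check the frame's y offset using the disc and the lid, because the measured travel is only 113 mm.

Run:
```python
from h import *
p,d=eyes.grab_frame("wrist");o=r.get_obs();w=np.load("w.npy");cx,cy,z=w[...,0],w[...,1],w[...,2]
h=cv2.cvtColor(p,cv2.COLOR_RGB2HSV).astype(int)
y=(h[...,0]>20)&(h[...,0]<35)&(h[...,1]>150)&(z>80)&(z<86)&(np.hypot(cx,cy-45)<45)
q=np.c_[cx[y],cy[y]];print("disc extents",np.percentile(q,[.5,99.5],axis=0),cv2.minEnclosingCircle(q.astype(np.float32)))
g=(h[...,0]>60)&(h[...,0]<90)&(h[...,1]>80)&(z>55)&(z<65)&(abs(cx)<100)
print("lid y",np.percentile(cy[g],[.02,99.98]))
b=(z>76)&(z<80)&(abs(cx)<4)&(cy<-20)&(cy>-40);print("stub rear y pct",np.percentile(cy[b],[1,10,50]))
k=(z>82.5)&(z<86)&(abs(cx)<12)&(cy>80)&(cy<115);print("keeper",np.percentile(cy[k],[2,98]))
s=(z>82)&(z<86)&(abs(cx)<15)&(cy<8)&(cy>-20);print("strap",np.percentile(cy[s],[2,98]) if s.any() else None)
r_=(z>78)&(z<82)&(abs(cx)>10)&(abs(cx)<15)&(cy<-20);print("rail rear",np.percentile(cy[r_],[.5]))
```

```text
disc extents [[-34.94173875  11.75635293]
 [ 34.32370412  77.39061488]] ((-0.32700249552726746, 45.04961395263672), 36.38515090942383)
lid y [-164.14254679  163.81929707]
stub rear y pct [-25.06827754 -24.95375449 -23.89083645]
keeper [ 86.77448948 100.44278401]
strap [-9.62543936 -2.5420563 ]
rail rear [-146.13577588]
```

{"method": "arm_command", "body": {
  "plan": "0 0 0.06 0; 0 -0.02 0.05 0; 0 -0.02 0.03 0; 0 -0.03 0 0; 0 -0.02 0 0; 0 -0.008 0 0; 0 -0.006 0 0; 0 -0.006 0 0; 0 0 0 0"
}}

```text
clock: 16.12
tcp_pos: [0.5553, -0.0088, 0.104]
orientation: [3.119, 0.196, -0.003]
contact_force: [6.3, -35.3, -2.0]
grip_width: 0.0001
gripper_force: 17.7
```

The frame is good (disc centre at y = 45.05 mm), and the bolt's rear end is at −25.0 mm, which is exactly home. A 35 N push moved it no further.

{"method": "arm_command", "body": {
  "plan": "0 0.008 0 0; 0 0.03 0 0; 0 0.03 -0.03 0; 0 0.03 -0.05 0; 0 0 -0.05 0; 0 0 0 0; 0 0 0 0"
}}

```text
clock: 17.0
tcp_pos: [0.5671, -0.0902, 0.234]
orientation: [-3.134, -0.216, 0.002]
contact_force: [0.2, -0.5, -0.2]
grip_width: 0.0
gripper_force: 0.0
```

```bash
python3 look.py w8; python3 -c "
from bench import ticket
print(ticket.hand_in())"
```

```text
17.0 [ 0.56711594 -0.09015031  0.23404771] tool x ang 7.889801076985902 2.952628940565032e-05
blue [201. 191.] 463 [0.5552 0.0069 0.1097] [0.0327 0.0105 0.0194] [ 44.  75. 133.] in tool [ 0.00172337 -0.09769228  0.12436692]
high [199. 192.] 660 [0.5548 0.0073 0.11  ] [0.0337 0.0114 0.0199] [ 51.  88. 152.] in tool [ 0.00132272 -0.09818643  0.12412719]
high [132. 220.] 303 [0.5219 0.0635 0.1089] [0.012  0.0121 0.0178] [48. 51. 42.] in tool [-0.0235034  -0.15837678  0.12521866]
high [233. 272.] 1044 [ 0.4808 -0.0249  0.1058] [0.032  0.0324 0.0115] [196. 199. 189.] in tool [-0.07632167 -0.07638773  0.12840633]
the job is handed in; nothing more can be done
None
```

The chest is locked and the job handed in at 17 s: the disc was turned into line and the bolt pushed through slot and keeper to its stop, where a 35 N push moved it no further; the arm was clear of everything, and the dish, vial, mug and jar were not touched.

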